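# Drive the marked bushes out of the carrier into the parts crate

## Robot

A 7-joint arm with a two-finger parallel gripper is mounted at the origin on a cart in front of the work surface, level with it; the furniture and walls round the work are solid. World frame = base frame: x ahead of the robot, y to its left, z up, the work surface at z = 0. Lengths are in m, angles in rad, forces in N, time in s.
With the tool pointing down it reaches from about 0.35 to 0.9 m from the base axis. Payload 19.9 kg.
Tool frame: the origin (TCP) lies between the finger pads; the fingertips stand 19 mm ahead of it and the grasp point (between the pads) is the TCP; z points along the fingers, y is the direction in which the jaws open and shut (so a half turn about z gives the same grasp; the last joint's range is limited). The gripper opens to 94 mm and grips with 3 to 60 N. Pads are 16 mm wide; open, the fingers measure 119 mm over their backs; the gripper's body (75 mm by 177 mm) begins 78 mm behind the grasp point.
Start: joints at [-1.317, 0.417, -0.01, 1.614, 0.005, 1.111, -0.053], TCP at [0.182, 0.598, 0.195] pointing down, gripper open.
Joint ranges: [-2.81, 2.81], [-0.39, 2.02], [-1.27, 1.25], [0.06, 2.57], [-1.19, 4.33], [0.19, 2], [-2.82, 2.82]. Speed limits (rad/s): [1.89, 1.89, 2.39, 2.39, 3.01, 3.01, 3.01].

## Interface

Orientations are given as a 3x3 rotation matrix whose columns are the frame's x, y, z axes.
In Python, from rig import robot gives the robot as it stands. Calls block until the motion is done:
- robot.move_ptp(position, orientation): joint-space move of the TCP to a pose.
- robot.move_linear(position, velocity=0.15, frame=None, threshold=None): straight line of the TCP; frame=None keeps the orientation; velocity is the mean speed in m/s. With threshold (N) it stops when the force on the tool has changed by that much, and returns True; else False.
- robot.goto_joints(angles): joint-space move.
- robot.gripper_to(opening): finger opening in m; the grip force is fixed at half the most; returns when the fingers have stopped.
- robot.pause(seconds).
- robot.ik(position, orientation): joint angles nearest the present ones, or None.
- robot.get_state(): the state.
- robot.grab_frame(name): name is "scene" or "top"; returns the picture (480x640x3 uint8, red, green, blue); there is no depth.
- robot.camera_info(name): a dict with "fx", "fy", "cx", "cy" (pixels), "rvec" (rotation vector, rad) and "tvec" (3), from world to camera coordinates, as OpenCV has them. Camera axes: x right, y down, z forward; pixel columns grow to the right and rows downward; lengths in m; the calibration is good to about 2 mm. A picture is of the moment at which its call begins. camera_info takes no time and is no camera call.
A pose or a line that the arm cannot do raises robot.PlanningError and nothing moves.
- robot.sign_off(): hands the job in, once; it reports no verdict.
The state is a dict: "time": time; "qpos": joint angles; "joint_vel": joint speeds; "effort": joint torques, N m; "ee_pos": TCP position; "tool_rot": TCP orientation; "force": force on the tool from outside, world axes, zero at the start; "moment": the same for the moment, N m; "opening": finger opening in m.
Only numpy, scipy, OpenCV 4.12 (cv2) and the standard library are available. Lean on these libraries where they do the work, as an engineer would, in place of code of your own. Each camera call takes 0.05 s, during which the arm holds its last target. There are 200 camera calls.

## Task

Get the turned bushes out of the carrier block and into the grey crate behind it, never touching a bush with the gripper: first flip both spring clips off the crate's lid, then lift the lid off and lay it flat on the bare desk to the right of the mouse mat; then push the drift rod through every loaded bore, from the robot's side, until the bush drops out of the far side into the crate. Finally lay the drift rod back in its cradle and put the lid back so that it sits fully home on the crate, leaving the clips open.

Things in the scene. Friction and masses are not known exactly. Their poses are not given: they have to be found in the camera images.
- fixture: push-out fixture, fixed: aluminium carrier block (x 0 to 40 mm, 132 wide in y, 100 high) with the grey open-topped crate (x 40 to 140 mm, 132 wide, 50 high) right behind it. Origin on the desk below the middle of the block's near face (towards the robot); x away from the robot along the bores, y left, z up. Four plunger caps stand 8 mm above the block's top, 22 mm behind its near face
- bore1 (a point): centre of bore 1 (counted from the left) in the block's near face, 78 mm above the desk; 23 mm diameter, level along the fixture's +x, straight through the 40 mm block, opening above the crate; bores 32 mm apart. A sprung ball dips 4.5 mm into the bore's top 22 mm inside; the bush is pushed past it with roughly 2 to 8 N
- bush_1_mid (a point): centre of the brass-coloured turned bush (20 mm diameter, 16 mm long; its own z is its length) that sits in bore 1, 4 mm proud of the near face; absent in some runs
- bore2 (a point): centre of bore 2 (counted from the left) in the block's near face, 78 mm above the desk; 23 mm diameter, level along the fixture's +x, straight through the 40 mm block, opening above the crate; bores 32 mm apart. A sprung ball dips 4.5 mm into the bore's top 22 mm inside; the bush is pushed past it with roughly 2 to 8 N
- bush_2_mid (a point): centre of the brass-coloured turned bush (20 mm diameter, 16 mm long; its own z is its length) that sits in bore 2, 4 mm proud of the near face; absent in some runs
- bore3 (a point): centre of bore 3 (counted from the left) in the block's near face, 78 mm above the desk; 23 mm diameter, level along the fixture's +x, straight through the 40 mm block, opening above the crate; bores 32 mm apart. A sprung ball dips 4.5 mm into the bore's top 22 mm inside; the bush is pushed past it with roughly 2 to 8 N
- bush_3_mid (a point): centre of the brass-coloured turned bush (20 mm diameter, 16 mm long; its own z is its length) that sits in bore 3, 4 mm proud of the near face; absent in some runs
- bore4 (a point): centre of bore 4 (counted from the left) in the block's near face, 78 mm above the desk; 23 mm diameter, level along the fixture's +x, straight through the 40 mm block, opening above the crate; bores 32 mm apart. A sprung ball dips 4.5 mm into the bore's top 22 mm inside; the bush is pushed past it with roughly 2 to 8 N
- bush_4_mid (a point): centre of the brass-coloured turned bush (20 mm diameter, 16 mm long; its own z is its length) that sits in bore 4, 4 mm proud of the near face; absent in some runs
- crate_floor (a point): centre of the crate's inner floor, 5 mm above the desk; inside 92 mm (x) by 124 mm (y), walls up to 50 mm above the desk; x, y, z as the fixture's
- clip_left (a joint): angle of the left (+y) wire bale clip: 0 closed over the lid's edge, 1.7 rad fully open, swung outward and down about a line along the fixture's x, 30 mm above the desk and 72 mm to the side of the fixture's middle. Its sprung wire hook snaps over a rib on the lid; once past that (about 0.2 rad, a few N at the tab) a light spring swings it open and keeps it there
- clip_left_tab (a point): on the inner face (towards the lid handle) of the left (+y) clip's upright steel tab: 40 mm long in x, 4 mm thick; when closed this point is 74 mm and the tab's top edge 84 mm above the desk. The wire hook below reaches 13 mm inward from the tab's inner face, its top 67 mm above the desk. Push the tab outward from inside about 50 mm to flip the clip
- clip_right (a joint): angle of the right (-y) wire bale clip: 0 closed over the lid's edge, 1.7 rad fully open, swung outward and down about a line along the fixture's x, 30 mm above the desk and 72 mm to the side of the fixture's middle. Its sprung wire hook snaps over a rib on the lid; once past that (about 0.2 rad, a few N at the tab) a light spring swings it open and keeps it there
- clip_right_tab (a point): on the inner face (towards the lid handle) of the right (-y) clip's upright steel tab: 40 mm long in x, 4 mm thick; when closed this point is 74 mm and the tab's top edge 84 mm above the desk. The wire hook below reaches 13 mm inward from the tab's inner face, its top 67 mm above the desk. Push the tab outward from inside about 50 mm to flip the clip
- lid_grip (a point): middle of the bar handle of the loose grey lid (0.1 to 0.21 kg): black bar 46 mm long (lid's x), 14 thick (y), 34 high, under a lip 22 wide, 6 thick. Point 33 mm above the lid's underside, 19 above its upper face; seated, 75 above the desk. Plate 98 (x) by 132 (y) by 6 mm; plug below it 84 by 116, 8 deep, stepped in 3 mm at the bottom, 4 mm play in the crate's mouth; the lid lies on its plug
- drift_grip (a point): centre of the drift rod's black grip, on the rod's axis: 18 x 18 mm, 45 long, a 26 mm square collar 5 mm thick at each end; x along the rod to its tip, 79 mm from this point. Steel shank 11 mm diameter, 52 mm long in front of the front collar, whose front face is 27 mm from this point and stops against the block; tail reaches 45 mm behind. 0.11 to 0.18 kg, balances near this point
- free_spot (a point): on the desk, middle of a bare area (100 mm in world x, 150 mm in world y) to the right of the mouse mat where the lid can be laid, its long side along world y. To the right of it all the monitor stands like a wall along a line from x 0.40, y -0.30 to x 0.72, y -0.22 m: keep the gripper's body clear of it
- cradle_seat (a point): where the drift's grip centre lies when it rests in the cradle, 45 mm above the desk; x along the rod towards its tip. Fixed aluminium cradle: two 45-degree V saddles of 6 mm round bar, 37 mm before and behind this point, 51 mm high, 35 mm wide, on a base 120 x 50 x 6 mm; between the saddles the grip hangs free

How it is judged:
On the way, in this order (a step that is already met when the one before it is completed fails the run):
1. both spring clips are flipped open while the lid is still on the crate (value of joint each of clip_left, clip_right above 1.2 rad and horizontal distance between lid_grip and crate_floor below 0.02 m and z of lid_grip in the frame of crate_floor below 0.085 m), for 0.2 s.
2. the lid lies flat on the desk, clear of the crate, let go (height (world z) of lid_grip below 0.045 m and angle between lid_grip's own z axis and vertical below 0.1 rad and horizontal distance between lid_grip and crate_floor above 0.1 m and contact force between the fingers and lid below 0.1 N), for 0.2 s.
3. every bush that was in a bore lies in the crate (x of bush_1_mid in the frame of crate_floor between -0.048 and 0.048 m and y of bush_1_mid in the frame of crate_floor between -0.063 and 0.063 m and z of each of bush_1_mid, bush_2_mid, bush_3_mid, bush_4_mid in the frame of crate_floor below 0.035 m and x of bush_2_mid in the frame of crate_floor between -0.048 and 0.048 m and y of bush_2_mid in the frame of crate_floor between -0.063 and 0.063 m and x of bush_3_mid in the frame of crate_floor between -0.048 and 0.048 m and y of bush_3_mid in the frame of crate_floor between -0.063 and 0.063 m and x of bush_4_mid in the frame of crate_floor between -0.048 and 0.048 m and y of bush_4_mid in the frame of crate_floor between -0.063 and 0.063 m), for 0.2 s.
At the end, for the whole second after the job is handed in: Every bush is inside the crate, under 35 mm above its floor; both clips open past 1.2 rad; lid back on the crate (handle point within 8 mm of the crate centre seen from above and under 75 mm above its floor, tilt < 0.06 rad); drift at rest in its cradle (within 12 mm and 0.15 rad of the seat) (all of step 3 and horizontal distance between lid_grip and crate_floor below 0.008 m and z of lid_grip in the frame of crate_floor below 0.075 m and angle between lid_grip's own z axis and vertical below 0.06 rad and value of joint each of clip_left, clip_right above 1.2 rad and distance between drift_grip and cradle_seat below 0.012 m and angle between the x axis of drift_grip and the x axis of cradle_seat, either way round below 0.15 rad and linear speed of drift below 0.02 m/s); the robot touches nothing.
It fails at once if the gripper's fingers press on a bush (contact force between the fingers and bush_1 above 0.5 N or contact force between the fingers and bush_2 above 0.5 N or contact force between the fingers and bush_3 above 0.5 N or contact force between the fingers and bush_4 above 0.5 N).
Of bush_1, bush_2, bush_3, bush_4 only 2 to 4 are there at a start; the rules pass over those that are not, and their reading is None.
At some moment in a run one of drift may be knocked a few centimetres aside while the robot is not near it.
Once in a run the grip may slacken for a moment while it holds something.
It also fails if it takes over 192 s, if anything falls off the work surface, if the arm or the gripper's body presses on something with over 40 N, if the wrist force passes 120 N, or if a joint passes its speed limit or range.

## Working session

There is one attempt and no reset: what is moved stays moved. The work goes in short steps, each a Python script; the robot and the scene stay as the last script left them, time stands still between calls to the robot, and variables do not carry over. Pictures are saved under pics/ and viewed, about 12 in all and at most 16, crops included, and the job is handed in when it is done.

```bash
ls; mkdir -p pics; python3 - <<'E'
from rig import robot
import cv2
for n in("scene","top"):
    cv2.imwrite(f"pics/{n}0.png",robot.grab_frame(n)[:,:,::-1]); print(n,robot.camera_info(n))
print(robot.get_state())
E
```

```text
pics
scene {'fx': 504.5208109721515, 'fy': 504.5208109721515, 'cx': 319.18767754650037, 'cy': 241.38381495243036, 'rvec': array([ 1.89411825, -0.97393051,  0.60127915]), 'tvec': array([-0.33873874,  0.28214953,  0.49919439])}
top {'fx': 573.9716837388642, 'fy': 573.9716837388642, 'cx': 324.5662207316288, 'cy': 237.7307593723277, 'rvec': array([ 2.18325326, -2.1749444 ,  0.08265605]), 'tvec': array([-0.00098542,  0.54135187,  0.88801823])}
{'time': 0.1, 'qpos': array([-1.31748194,  0.41789728, -0.01034222,  1.61413397,  0.00469774,
        1.1107177 , -0.05297519]), 'joint_vel': array([-0.00047691, -0.00156357,  0.00025294,  0.00045629,  0.00043219,
       -0.00178187, -0.00132844]), 'effort': array([ 9.36689139e-04, -8.52610016e+01,  6.39956016e-01, -4.26705694e+01,
       -4.88706760e-02,  1.63562782e-02, -1.09704996e-05]), 'ee_pos': array([0.18148266, 0.59768362, 0.19418988]), 'tool_rot': array([[-9.56875778e-01,  2.90497294e-01, -2.61658358e-04],
       [ 2.90497403e-01,  9.56875146e-01, -1.10146598e-03],
       [-6.95985086e-05, -1.12997719e-03, -9.99999359e-01]]), 'force': array([-1.17172716,  0.21292423, -0.53652965]), 'moment': array([-0.07633715,  0.00364879, -0.00446117]), 'opening': 0.09404443772102462}
```

View pics/scene0.png

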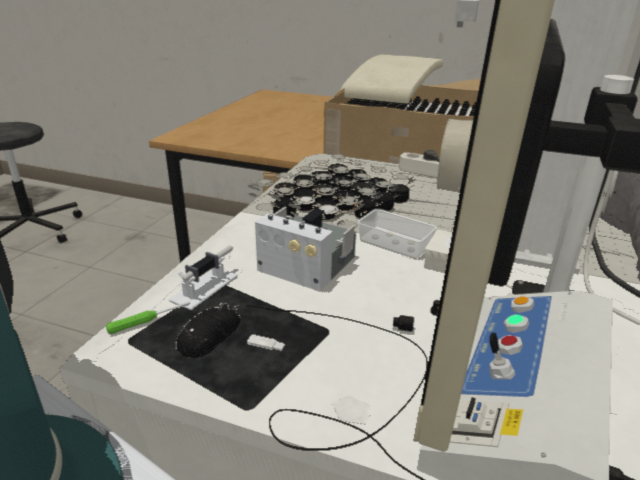

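View pics/top0.png

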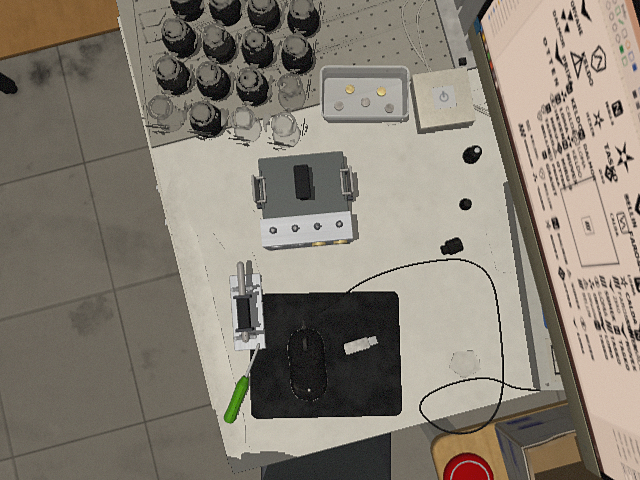

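The top view shows the fixture at about (305,200), the cradle with the drift at (247,312), the mat at (325,355) and bare desk at about (450,310). Bushes look to be in bores 3 and 4 only. Next I'll zoom in for pixel-level fits.

```bash
python3 - <<'E'
import cv2,numpy as np
t=cv2.imread("pics/top0.png");s=cv2.imread("pics/scene0.png")
a=cv2.resize(t[140:260,240:370],None,fx=4.6,fy=4.6,interpolation=cv2.INTER_CUBIC)
cv2.imwrite("pics/c1.png",a)
b=cv2.resize(s[200:300,250:370],None,fx=3.3,fy=3.3,interpolation=cv2.INTER_CUBIC)
c=cv2.resize(t[250:360,215:275],None,fx=5,fy=5,interpolation=cv2.INTER_CUBIC)
d=cv2.resize(s[235:310,165:245],None,fx=3.3,fy=3.3,interpolation=cv2.INTER_CUBIC)
W=np.zeros((590,800,3),np.uint8);W[:330,:396]=b;W[:550,400:700]=c;W[332:332+248,:264]=d
cv2.imwrite("pics/c2.png",W)
E
```

```text
(no output)
```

View pics/c1.png

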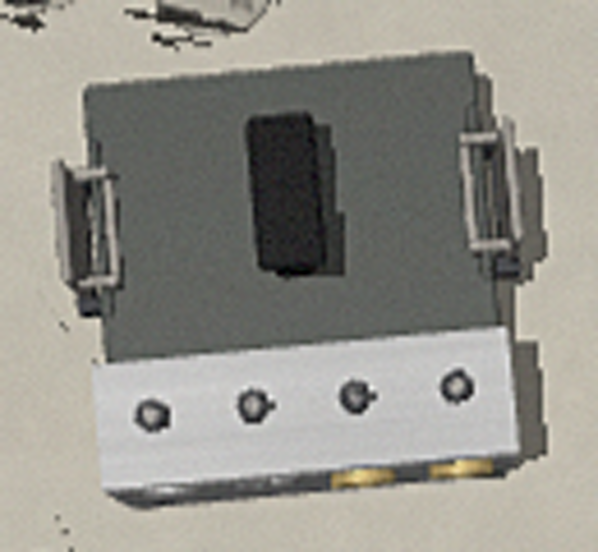

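View pics/c2.png

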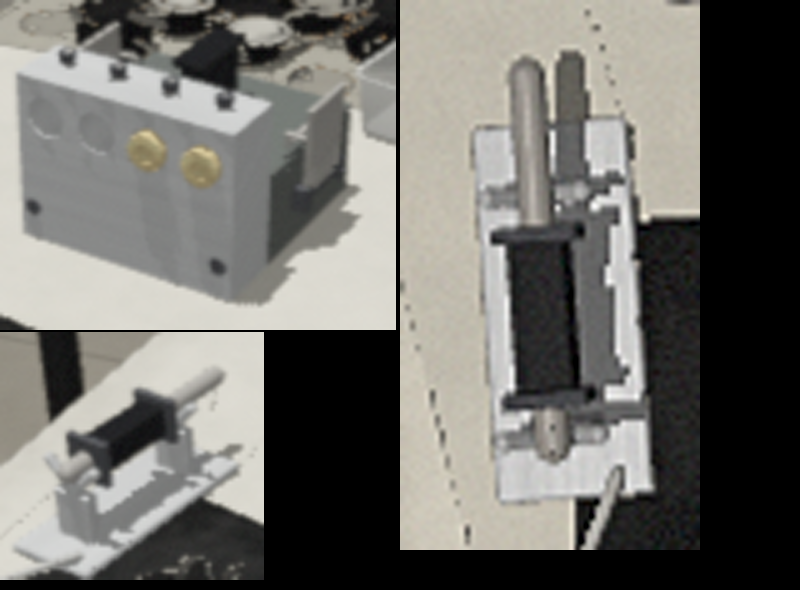

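Bores 1 and 2 show empty grey circles and only 3 and 4 hold brass bushes. The drift lies in the cradle with its tip away from the robot. I'll fit planar poses from the pixel features.

```bash
cat > h.py <<'E'
import numpy as np,cv2
from scipy.optimize import least_squares
from rig import robot
CI={n:robot.camera_info(n) for n in("scene","top")}
def proj(n,P):
    c=CI[n];K=np.array([[c["fx"],0,c["cx"]],[0,c["fy"],c["cy"]],[0,0,1]])
    return cv2.projectPoints(np.asarray(P,float).reshape(-1,3),c["rvec"],c["tvec"],K,None)[0][:,0]
def unproj(n,uv,z):
    c=CI[n];R=cv2.Rodrigues(c["rvec"])[0];o=-R.T@c["tvec"]
    d=R.T@np.array([(uv[0]-c["cx"])/c["fx"],(uv[1]-c["cy"])/c["fy"],1.]);return o+d*(z-o[2])/d[2]
def W(p,P):
    P=np.asarray(P,float).reshape(-1,3);c,s=np.cos(p[2]),np.sin(p[2])
    return np.c_[p[0]+c*P[:,0]-s*P[:,1],p[1]+s*P[:,0]+c*P[:,1],P[:,2]]
def fit(obs,p0):
    "obs: {cam:[(model xyz, uv),...]} -> x,y,yaw"
    f=lambda p:np.concatenate([(proj(n,W(p,[a for a,_ in o]))-np.array([b for _,b in o])).ravel() for n,o in obs.items()])
    r=least_squares(f,p0,loss="soft_l1");return r.x,f(r.x).reshape(-1,2)
def down(yaw):  # tool pointing down, jaws (tool y) along fixture y turned by yaw
    c,s=np.cos(yaw),np.sin(yaw);return np.array([[c,s,0],[s,-c,0],[0,0,-1.]])
def grab(name,fn,box=None,k=1):
    im=robot.grab_frame(name)[:,:,::-1]
    if box: x0,y0,x1,y1=box;im=cv2.resize(im[y0:y1,x0:x1],None,fx=k,fy=k,interpolation=cv2.INTER_CUBIC)
    cv2.imwrite("pics/"+fn,im)
def st(tag=""):
    s=robot.get_state();print(tag,"t%.1f"%s["time"],s["ee_pos"].round(4),"F",s["force"].round(1),"op %.4f"%s["opening"],flush=True);return s
E
python3 - <<'E'
from h import *
np.set_printoptions(precision=3,suppress=True)
un=lambda X,k,o:((X[0]+.5)/k-.5+o[0],(X[1]+.5)/k-.5+o[1])
T=lambda x,y:un((x,y),4.6,(240,140)); S=lambda x,y:un((x,y),3.3,(250,200))
m=lambda *a:np.array(a)/1000
top=[(m(0,66,100),T(105,492)),(m(0,-66,100),T(520,452)),(m(40,66,100),T(92,365)),(m(40,-66,100),T(505,327)),
 *[(m(22,y,108),T(*p)) for y,p in zip((48,16,-16,-48),((153,415),(254,405),(355,397),(457,386)))],
 (m(139,66,56),T(85,88)),(m(139,-66,56),T(472,52)),(m(113,11,90),T(247,116)),(m(113,-11,90),T(313,111)),(m(67,11,90),T(260,272)),(m(67,-11,90),T(326,266))]
sc=[(m(0,66,100),S(18,73)),(m(0,-66,100),S(237,133)),(m(0,66,0),S(22,235)),(m(0,-66,0),S(237,298)),(m(-4,-16,78),S(147,151)),(m(-4,-48,78),S(200,168)),(m(40,-66,100),S(271,103)),
 *[(m(22,y,105),S(*p)) for y,p in zip((48,16,-16,-48),((67,56),(119,68),(170,85),(225,98)))]]
for o in({"top":top},{"scene":sc},{"top":top,"scene":sc}):
    p,r=fit(o,[.5,.05,0]);print("fixture",p,abs(r).max(0))
print(r)
C=lambda x,y:un((x-400,y),5,(215,250)); D=lambda x,y:un((x,y-332),3.3,(165,235))
base=[(m(60,25,6),C(473,130)),(m(60,-25,6),C(627,118)),(m(-60,-25,6),C(653,490)),(m(-60,25,6),C(500,500))]
p2,r=fit({"top":base},[.4,.1,0]);print("cradle",p2,r.ravel())
dt=[(m(79,0,45),C(525,65)),(m(27,13,58),C(490,235)),(m(27,-13,58),C(584,227)),(m(-27,13,58),C(503,405)),(m(-27,-13,58),C(600,394)),(m(-45,0,45),C(553,455))]
ds=[(m(79,0,45),D(222,376)),(m(27,13,58),D(137,395)),(m(-27,13,58),D(70,438)),(m(-27,-13,58),D(108,447))]
for o in({"top":dt},{"scene":ds},{"top":dt,"scene":ds}):
    p,r=fit(o,[.4,.1,0]);print("drift",p,abs(r).max(0))
for q in((400,292),(400,410),(450,310),(495,275),(500,350),(430,262),(463,362),(420,405)):print(q,unproj("top",q,0)[:2])
E
```

```text
fixture [0.529 0.026 0.098] [0.674 2.704]
fixture [0.532 0.027 0.12 ] [1.21 0.9 ]
fixture [0.529 0.026 0.102] [1.805 2.393]
[[-0.4   -0.334]
 [ 0.193 -0.535]
 [-0.023 -0.089]
 [ 0.661 -0.673]
 [-0.337 -0.399]
 [-0.105 -0.396]
 [ 0.12  -0.827]
 [ 0.12  -0.606]
 [-0.865 -0.199]
 [ 0.19  -0.662]
 [-0.29   2.367]
 [ 0.16   2.013]
 [-0.208 -0.877]
 [ 0.306 -1.024]
 [-0.856  0.644]
 [-0.58   1.41 ]
 [ 0.254  0.474]
 [-1.805  2.393]
 [-0.774  1.01 ]
 [-0.342  0.754]
 [ 0.596  0.72 ]
 [-0.01   0.813]
 [-0.279  1.435]
 [ 0.239  0.675]
 [ 0.054  1.267]]
cradle [0.424 0.124 0.085] [-0.14  -0.543  0.132 -0.683  0.402  0.355 -0.393  0.934]
drift [0.425 0.124 0.096] [1.698 1.816]
drift [0.424 0.121 0.115] [0.664 1.443]
drift [0.425 0.123 0.106] [2.009 1.926]
(400, 292) [ 0.456 -0.121]
(400, 410) [ 0.27  -0.119]
(450, 310) [ 0.427 -0.201]
(495, 275) [ 0.484 -0.274]
(500, 350) [ 0.364 -0.279]
(430, 262) [ 0.504 -0.169]
(463, 362) [ 0.345 -0.22 ]
(420, 405) [ 0.278 -0.151]
```

```bash
cat >> h.py <<'E'
FX=np.array([.5295,.026,.102]); CR=np.array([.4245,.1235,.100]); SPOT=np.array([.42,-.182])
FLIP=-1
def ori(yaw):
    R=down(yaw); return R@np.diag([FLIP,FLIP,1.]) 
def fx(x,y,z): return W(FX,[x,y,z])[0]
E
python3 - <<'E'
from h import *
np.set_printoptions(precision=3,suppress=True)
for q in((62,222),(510,185)):
    w=unproj("top",((q[0]+.5)/4.6+239.5,(q[1]+.5)/4.6+139.5),.084);d=w[:2]-FX[:2];c,s=np.cos(FX[2]),np.sin(FX[2]);print("tab",c*d[0]+s*d[1],-s*d[0]+c*d[1])
for f in(1,-1):
    R=down(FX[2])@np.diag([f,f,1.])
    for P in(fx(.09,.04,.16),fx(.09,.112,.09),fx(.09,-.112,.09),fx(-.1,-.048,.077)):print(f,robot.ik(P,R))
    for P in([*SPOT,.04],[.4245,.1235,.045]):print(f,robot.ik(np.array(P),down(0)@np.diag([f,f,1.])))
E
```

```text
tab 0.08869917918329212 0.07272625184690788
tab 0.08646734238256358 -0.07253454306087323
1 [-0.686  0.529  0.711  1.681 -0.384  1.076 -1.326]
1 [-0.744  0.611  0.637  1.719 -0.431  0.956 -1.409]
1 [-0.464  0.673  0.769  1.694 -0.541  0.999 -0.971]
1 [-0.838  0.41   1.001  2.193 -0.497  0.782 -0.979]
1 [-0.285  0.455  0.751  2.161 -0.486  0.697 -0.773]
1 [-0.931  0.394  0.678  2.193 -0.396  0.675 -1.546]
-1 [-0.427  0.458  0.341  1.672 -0.172  1.041  1.642]
-1 [-0.451  0.537  0.222  1.708 -0.143  0.912  1.502]
-1 [-0.336  0.61   0.569  1.69  -0.388  0.956  2.052]
-1 [-0.526  0.293  0.605  2.186 -0.25   0.728  1.919]
-1 [-0.338  0.481  0.822  2.162 -0.543  0.714  2.422]
-1 [-0.585  0.331  0.267  2.183 -0.143  0.644  1.353]
```

```bash
sed -i 's/^FLIP=-1/FLIP=1/' h.py; python3 - <<'E'
from h import *
R=ori(FX[2])
robot.gripper_to(0.0)
robot.move_ptp(fx(.088,.035,.25),R); st("above")
for s in(1,-1):
    robot.move_linear(fx(.088,s*.036,.16),.25)
    h=robot.move_linear(fx(.088,s*.036,.090),.1,threshold=6); st(f"down {h}")
    if h: break
    robot.move_linear(fx(.088,s*.113,.090),.08); st("pushed")
    robot.move_linear(fx(.088,s*.113,.16),.2)
robot.move_linear(fx(.088,0,.19),.25); st()
robot.move_ptp(np.array([.40,.0,.30]),R)
grab("top","t1.png",(220,120,420,270),4)
E
```

```text
above t4.0 [0.6134 0.0708 0.2498] F [-0.   0.3  0.4] op 0.0003
down False t5.3 [0.6138 0.0707 0.0906] F [ 0.4  0.5 -0.3] op 0.0002
pushed t6.4 [0.6056 0.1466 0.09  ] F [0.2 0.1 0.3] op 0.0002
down False t8.5 [ 0.6211 -0.0009  0.0905] F [0.1 0.7 0.1] op 0.0004
pushed t9.6 [ 0.6286 -0.0768  0.0899] F [-0.2 -0.   0.8] op 0.0006
 t10.8 [0.6166 0.0353 0.1893] F [-0.6 -0.1 -0.6] op 0.0004
```

View pics/t1.png

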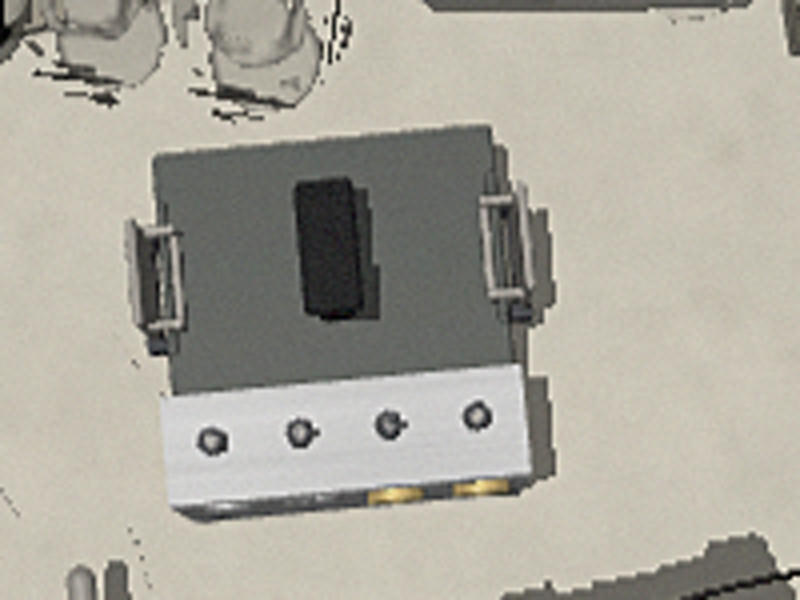

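The clips still look closed, with the tabs at (135,275) and (525,240). I'll repeat the left push, logging the force and taking a picture in mid-push.

```bash
python3 - <<'E'
from h import *
R=ori(FX[2])
robot.move_ptp(fx(.088,.036,.16),R)
robot.move_linear(fx(.088,.036,.090),.1,threshold=6); st("down")
for y in(.05,.056,.060,.064,.068,.075,.085,.095):
    robot.move_linear(fx(.088,y,.090),.05); st(f"{y}")
grab("scene","s1.png",(230,140,390,300),3)
grab("top","t2.png",(220,120,390,270),4)
a=cv2.imread("pics/s1.png");b=cv2.imread("pics/t2.png");b=cv2.resize(b,None,fx=.45,fy=.45)
o=np.zeros((480,800,3),np.uint8);o[:,:480]=a;o[:b.shape[0],485:485+b.shape[1]]=b[:, :315];cv2.imwrite("pics/m1.png",o)
E
```

```text
down t14.0 [0.6137 0.0706 0.0904] F [-0.9  0.2 -0.3] op 0.0007
0.05 t14.4 [0.6119 0.0852 0.0901] F [ 0.6 -0.6  0.4] op 0.0003
0.056 t14.7 [0.6113 0.0911 0.09  ] F [-0.2 -0.6  0.3] op 0.0009
0.06 t14.9 [0.6109 0.0949 0.09  ] F [-0.2  0.3 -0.2] op 0.0004
0.064 t15.2 [0.6105 0.0989 0.09  ] F [ 0.4  0.1 -0.5] op 0.0006
0.068 t15.4 [0.6101 0.103  0.09  ] F [-0.1 -0.1  0.5] op 0.0008
0.075 t15.7 [0.6093 0.1101 0.0899] F [-0.1 -0.6 -0.2] op 0.0006
0.085 t16.1 [0.6083 0.12   0.0899] F [-0.3  0.3  0.7] op 0.0005
0.095 t16.4 [0.6073 0.1299 0.09  ] F [ 0.3 -0.1  0.1] op 0.0004
```

View pics/m1.png

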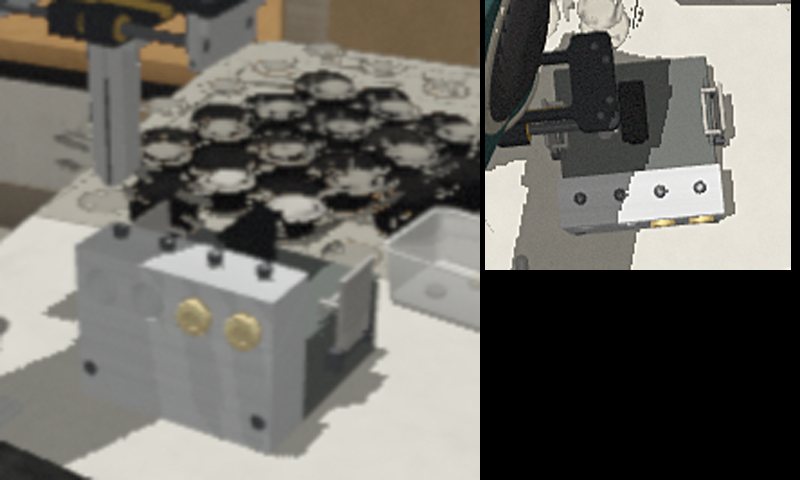

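The fingertip shows at scene pixel (268,201), clearly above the left tab. I'll compare that with the projected TCP and tip.

```bash
python3 - <<'E'
from h import *
np.set_printoptions(precision=3,suppress=True)
s=robot.get_state();print(s["tool_rot"],s["ee_pos"],s["qpos"])
e=s["ee_pos"]
for dz in(-.019,0,.03,.05,.078):print(dz,proj("scene",e+[0,0,dz]),proj("top",e+[0,0,dz]))
print(proj("scene",fx(.088,.072,.084)),proj("top",fx(.088,.072,.084)),"bores",proj("scene",fx(-.004,-.016,.078)))
E
```

```text
[[ 0.995  0.102  0.   ]
 [ 0.102 -0.995 -0.   ]
 [ 0.     0.    -1.   ]] [0.607 0.129 0.09 ] [-0.906  0.724  0.939  1.735 -0.67   1.037 -1.194]
-0.019 [[269.302 214.718]] [[239.615 191.186]]
0 [[269.021 205.709]] [[237.67  189.123]]
0.03 [[268.567 191.129]] [[234.416 185.67 ]]
0.05 [[268.256 181.16 ]] [[232.111 183.225]]
0.078 [[267.81  166.853]] [[228.683 179.588]]
[[279.187 211.267]] [[253.615 188.285]] bores [[293.329 246.246]]
```

```bash
python3 - <<'E'
from h import *
R=ori(FX[2])
robot.move_linear(fx(.088,.095,.16),.2)
robot.move_linear(fx(.088,.036,.16),.2)
robot.move_linear(fx(.088,.036,.095),.2);st()
h=robot.move_linear(fx(.088,.036,.045),.03,threshold=5);st(h)
grab("scene","s2.png",(230,120,390,280),4)
robot.move_linear(fx(.088,.036,.095),.1);st()
E
```

```text
t17.9 [0.6135 0.0711 0.0953] F [-0.2  0.1  1.1] op 0.0002
True t19.5 [0.6134 0.0707 0.0456] F [-1.1 -0.1  6.7] op 0.0007
 t20.2 [0.6133 0.0711 0.0949] F [ 0.9 -0.1  0.2] op 0.0008
```

View pics/s2.png

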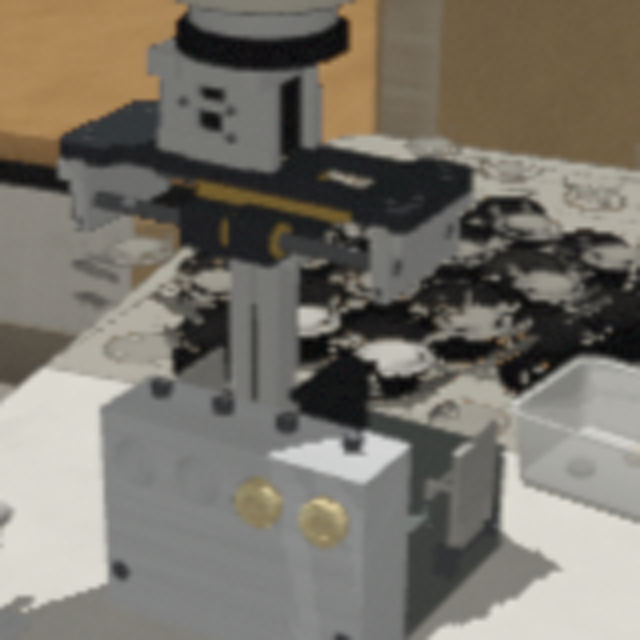

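Contact with the lid's upper face (56 mm) came at a reported TCP z of 45.6 mm instead of 75 mm, and the camera agrees. The real tip is about 29 mm higher than stated, so I'll correct for that along the tool axis and redo the clips.

```bash
cat >> h.py <<'E'
DZ=np.array([0,0,-.0295])   # measured: real grasp point is 29.5 mm above the reported TCP
def lin(p,v=.15,**k): return robot.move_linear(np.asarray(p)+DZ,v,**k)
def ptp(p,R): robot.move_ptp(np.asarray(p)+DZ,R)
E
python3 - <<'E'
from h import *
R=ori(FX[2])
for s in(1,-1):
    lin(fx(.088,s*.036,.16),.25)
    h=lin(fx(.088,s*.036,.091),.1,threshold=6); st(f"down {h}")
    if h: break
    for y in(.058,.066,.09,.113): lin(fx(.088,s*y,.091),.06); st(y)
    lin(fx(.088,s*.113,.16),.2)
lin(fx(.088,0,.19),.25); st()
ptp(np.array([.40,.0,.30]),R)
grab("top","t3.png",(220,120,420,270),4)
E
```

```text
down False t21.4 [0.6138 0.0706 0.062 ] F [ 0.2 -0.3 -0.8] op 0.0004
0.058 t21.9 [0.6111 0.093  0.0615] F [0.4 0.8 0.7] op 0.0003
0.066 t22.1 [0.6104 0.0988 0.0616] F [ 0.5 -9.3 -1.1] op 0.0007
0.09 t22.7 [0.6078 0.125  0.0615] F [0.6 0.3 0.4] op 0.0003
0.113 t23.2 [0.6055 0.1476 0.0615] F [ 0.4  0.4 -0.1] op 0.0003
down False t25.3 [ 0.621  -0.0011  0.0619] F [-0.9 -0.6  0.4] op 0.0005
0.058 t25.8 [ 0.623  -0.0231  0.0615] F [ 0.3 -0.2 -0.4] op 0.0006
0.066 t26.1 [ 0.6238 -0.0311  0.0615] F [0.  0.1 0.4] op 0.0005
0.09 t26.7 [ 0.6262 -0.0548  0.0615] F [-0.2  1.   0.7] op 0.0009
0.113 t27.2 [ 0.6285 -0.0777  0.0615] F [ 0.6  0.3 -0.4] op 0.0001
 t28.3 [0.6166 0.0353 0.1599] F [-0.3 -0.5 -0.7] op 0.0005
```

View pics/t3.png

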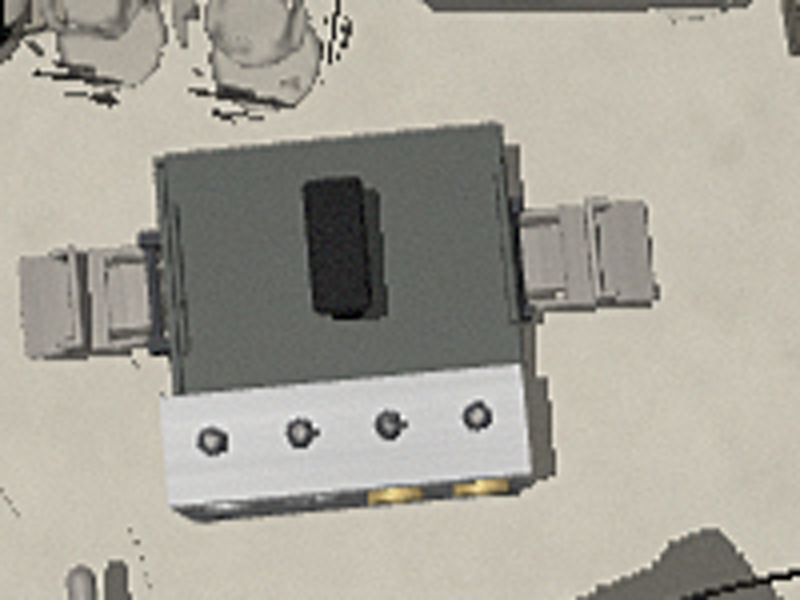

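Both clips are open, lying out flat at (85,300) and (590,255), and the lid is still on, shifted about 3 mm right within its play. Next is the lid.

```bash
python3 - <<'E'
from h import *
R=ori(FX[2])
robot.gripper_to(.06)
ptp(fx(.09,-.002,.17),R)
h=lin(fx(.09,-.002,.079),.1,threshold=6); st(f"down {h}")
robot.gripper_to(.0); st("grip")
lin(fx(.09,-.002,.11),.05); st("lift")
lin(fx(.09,-.002,.18),.15); st("lift")
lin([.46,-.12,.18],.2,frame=ori(0)); st("mid")
lin([*SPOT,.12],.2); s=st("above")
grab("top","t4.png");grab("scene","s4.png")
a=cv2.imread("pics/t4.png")[150:450,220:560];b=cv2.imread("pics/s4.png")[180:480,200:540]
cv2.imwrite("pics/m4.png",cv2.resize(np.hstack([a,b]),(800,353)))
E
```

```text
down False t33.3 [0.6197 0.0331 0.0501] F [-0.1  0.2 -0.1] op 0.0602
grip t34.0 [0.6194 0.0325 0.0497] F [ 0.2 -3.8  3.6] op 0.0215
lift t34.7 [0.6191 0.0333 0.0804] F [ 0.2 -0.2 -0.9] op 0.0215
lift t35.3 [0.6188 0.0334 0.1497] F [-0.2 -0.4 -1.9] op 0.0214
mid t36.6 [ 0.4607 -0.1193  0.1504] F [ 0.2 -0.  -2.3] op 0.0217
above t37.2 [ 0.4208 -0.1816  0.0908] F [ 0.8  0.9 -0.3] op 0.0212
```

View pics/m4.png

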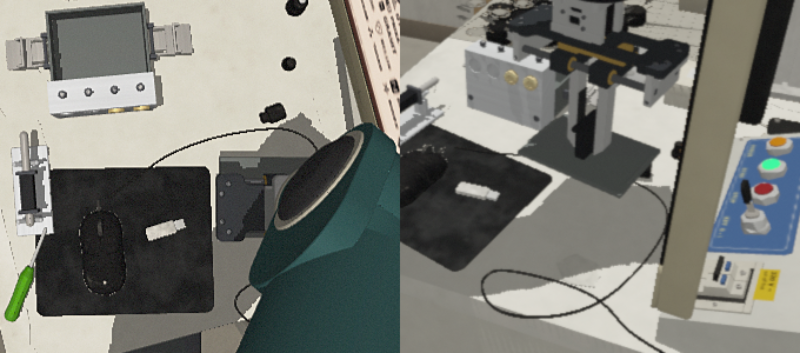

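The crate is open and the lid is held level above the bare spot, clear of the mat and the monitor. I'll lower it.

```bash
python3 - <<'E'
from h import *
lin([*SPOT,.05],.12); st("low")
h=lin([*SPOT,.032],.03,threshold=3); st(f"down {h}")
robot.gripper_to(.045); st("open")
lin([*SPOT,.10],.1)
lin([.42,-.12,.2],.25)
ptp([.33,.0,.30],ori(CR[2]))
st()
grab("top","t5.png",(200,150,560,420),2.2)
E
```

```text
low t38.1 [ 0.4203 -0.1822  0.021 ] F [ 0.2  0.1 -0.8] op 0.0212
down True t38.5 [ 0.4201 -0.182   0.0082] F [ 0.7  0.2 -0.4] op 0.0213
open t39.1 [ 0.4201 -0.1818  0.0087] F [0.2 0.3 1. ] op 0.0449
 t41.2 [ 0.3301 -0.0006  0.2695] F [-0.  -0.6 -0.1] op 0.0450
```

View pics/t5.png

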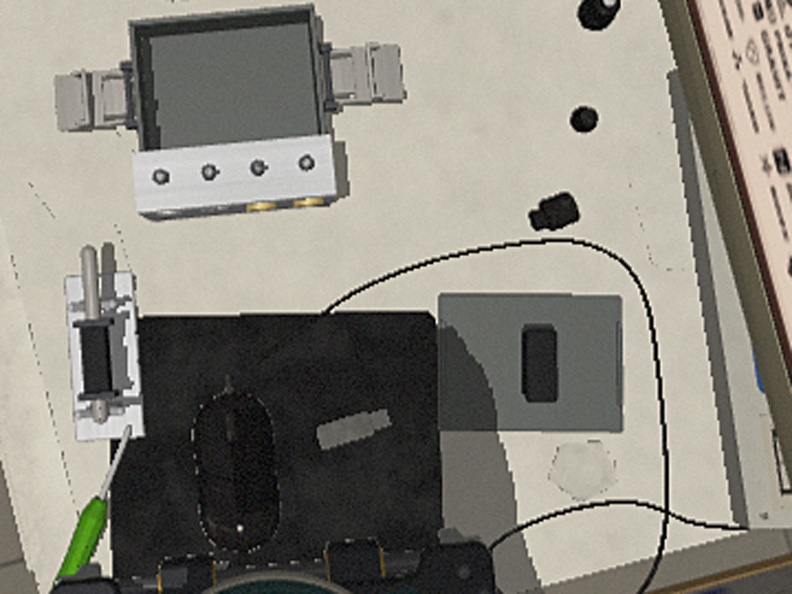

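The lid lies flat at (530,363), let go, and the drift is unmoved in its cradle. Next I pick up the drift and bring it in front of bore 3.

```bash
python3 - <<'E'
from h import *
R=ori(CR[2]); c=CR[:2]
ptp([*c,.15],R)
h=lin([*c,.046],.1,threshold=6); st(f"down {h}")
robot.gripper_to(0); st("grip")
lin([*c,.08],.05); st("lift"); lin([*c,.15],.15)
ptp(fx(-.12,-.016,.12),ori(FX[2]))
lin(fx(-.12,-.016,.0775),.15); s=st("standoff")
lin(fx(-.093,-.016,.0775),.1); s=st("tip 14mm before face")
grab("top","t6.png",(240,150,380,300),4);grab("scene","s6.png",(230,180,370,330),4)
cv2.imwrite("pics/m6.png",cv2.resize(np.hstack([cv2.imread("pics/t6.png"),cv2.imread("pics/s6.png")]),(800,429)))
E
```

```text
down False t43.3 [0.4248 0.1236 0.017 ] F [-1.4  1.2 -0.6] op 0.0452
grip t43.9 [0.4245 0.1252 0.0168] F [-2.6 11.3  4.2] op 0.0180
lift t44.7 [0.4244 0.1235 0.0504] F [-0.4 -0.4 -1.5] op 0.0177
standoff t46.3 [ 0.4117 -0.0019  0.048 ] F [ 0.9  0.  -2. ] op 0.0180
tip 14mm before face t46.8 [0.4387 0.0006 0.0483] F [-0.9 -0.5 -2.2] op 0.0175
```

View pics/m6.png

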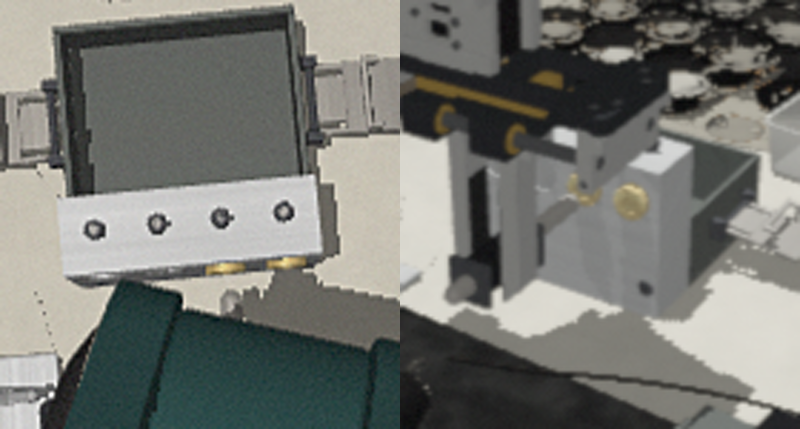

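```bash
python3 - <<'E'
from h import *
np.set_printoptions(precision=4,suppress=True)
for z in(.0775,.083):
    w=unproj("top",(320.5,254.5),z);d=w[:2]-FX[:2];c,s=np.cos(FX[2]),np.sin(FX[2]);print("tip",c*d[0]+s*d[1],-s*d[0]+c*d[1])
print("expect top",proj("top",fx(-.014,-.016,.0775)),"scene",proj("scene",fx(-.014,-.016,.0775)),proj("scene",fx(-.014,-.016,.083)))
E
python3 -c "
import cv2
a=cv2.imread('pics/t6.png')[330:520,220:420];b=cv2.imread('pics/s6.png')[200:390,140:340]
import numpy as np
cv2.imwrite('pics/m7.png',cv2.resize(np.hstack([a,b]),None,fx=2,fy=2))"
```

```text
tip -0.0194457865126239 -0.01731119864440958
tip -0.019726885400991222 -0.017342042456401655
expect top [[319.2636 250.938 ]] scene [[290.1778 249.0259]] [[290.1506 246.148 ]]
```

View pics/m7.png

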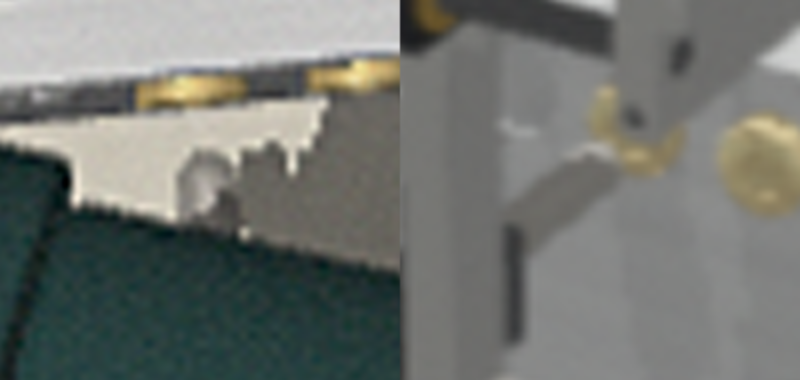

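The tip is within 1.5 mm of the aimed bush 3 axis in the top view and perhaps 2 mm low, against a 6 mm margin. I'll nudge it and push through bores 3 and 4.

```bash
python3 - <<'E'
from h import *
z=.0792
for y in(-.015,-.047):
    lin(fx(-.093,y,z),.1); st("start")
    for x in(-.075,-.06,-.045,-.035,-.0265):
        h=lin(fx(x,y,z),.04,threshold=22); st(f"{x} {h}")
        if h: break
    robot.pause(.2)
    lin(fx(-.093,y,z),.08); st("out")
lin(fx(-.12,-.047,z),.15); 
grab("top","t7.png",(240,140,380,300),3);grab("scene","s7.png",(230,180,370,340),3)
cv2.imwrite("pics/m8.png",cv2.resize(np.hstack([cv2.imread("pics/t7.png"),cv2.imread("pics/s7.png")]),(800,457)))
E
```

```text
start t47.1 [0.4384 0.0017 0.0499] F [-0.9  0.7 -1.8] op 0.0180
-0.075 False t47.7 [0.4564 0.0033 0.0496] F [-0.8 -0.4 -2.1] op 0.0181
-0.06 False t48.2 [0.4717 0.0049 0.0498] F [ 0.1 -0.7 -1.5] op 0.0180
-0.045 False t48.8 [0.4863 0.0064 0.0496] F [-0.1 -0.7 -2.4] op 0.0182
-0.035 False t49.1 [0.4964 0.0075 0.0497] F [-0.5 -0.4 -1.5] op 0.0183
-0.0265 False t49.5 [0.5035 0.0083 0.0493] F [-8.9 -1.3  1. ] op 0.0179
out t50.7 [0.439  0.0017 0.0498] F [-0.5  0.  -1.8] op 0.0176
start t51.2 [ 0.4418 -0.0302  0.0496] F [-0.2 -0.  -1.5] op 0.0177
-0.075 False t51.8 [ 0.4597 -0.0284  0.0496] F [ 0.4  0.  -0.9] op 0.0181
-0.06 False t52.3 [ 0.4749 -0.0269  0.0497] F [-0.6 -0.5 -1.7] op 0.0177
-0.045 False t52.8 [ 0.4895 -0.0254  0.0496] F [-0.9 -0.4 -1.8] op 0.0178
-0.035 False t53.2 [ 0.4996 -0.0243  0.0496] F [-0.3  0.5 -0.6] op 0.0180
-0.0265 False t53.6 [ 0.5069 -0.0235  0.0493] F [-8.8 -0.7  1.1] op 0.0174
out t54.8 [ 0.4423 -0.0302  0.0498] F [-0.   0.2 -1.4] op 0.0176
```

View pics/m8.png

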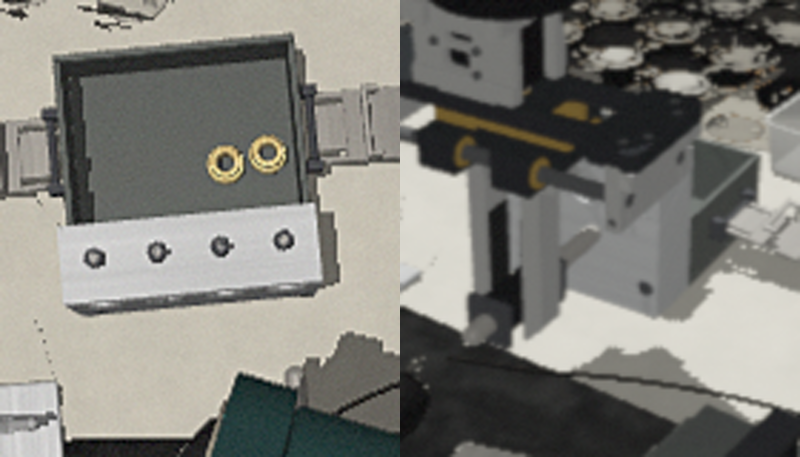

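Both brass bushes lie in the crate at (225,162) and (267,153). Now I'll return the drift to its cradle at the pose where it was gripped.

```bash
python3 - <<'E'
from h import *
R=ori(CR[2]-.005); c=[.4245,.1257]
lin(fx(-.14,-.047,.13),.2)
ptp([*c,.14],R)
lin([*c,.07],.15); st("above")
h=lin([*c,.046],.03,threshold=4); st(f"down {h}")
robot.gripper_to(.045); st("open")
lin([*c,.13],.15); lin([.36,0,.25],.25); ptp([.33,-.1,.30],R); st()
grab("top","t8.png",(200,220,300,370),4);grab("scene","s8.png",(160,190,360,340),3)
a=cv2.imread("pics/t8.png");b=cv2.imread("pics/s8.png")
b=cv2.resize(b,(400,300));o=np.zeros((600,800,3),np.uint8);o[:,:400]=a;o[:300,400:]=b;cv2.imwrite("pics/m9.png",o)
E
```

```text
above t56.9 [0.4248 0.1251 0.0409] F [-0.7 -0.1 -1.6] op 0.0177
down True t57.7 [0.4242 0.1257 0.0165] F [0.8 1.8 3.1] op 0.0178
open t58.3 [0.4238 0.1255 0.0165] F [0.3 0.2 0. ] op 0.0447
 t60.5 [ 0.3301 -0.0998  0.2702] F [ 0.3  0.  -0.2] op 0.0454
```

View pics/m9.png

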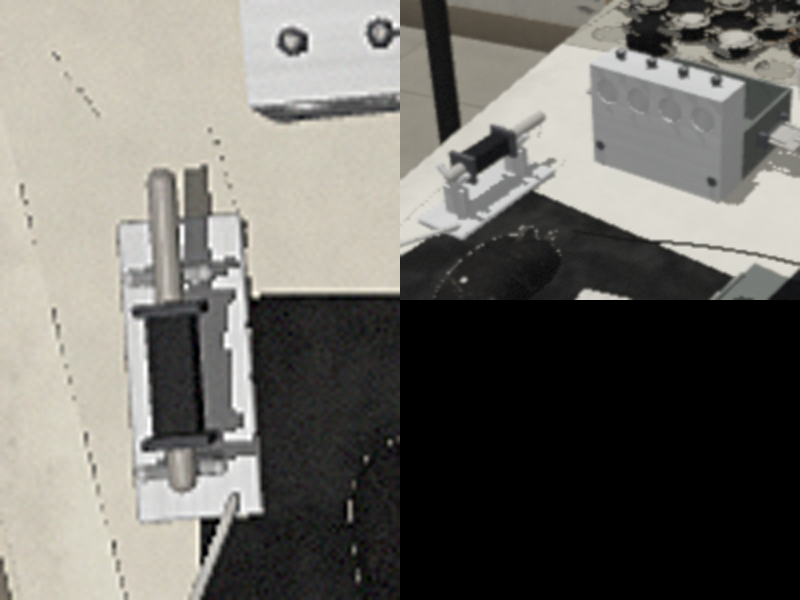

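The drift is back in its cradle with the tip at the same pixel as before, and all four bores look alike and empty. Now the lid goes back.

```bash
python3 - <<'E'
from h import *
w=unproj("top",(540/2.2+199.8,363/2.2+149.8),.048);print("lid handle est",w)
R0=ori(0);R=ori(FX[2])
ptp([.42,-.12,.2],R0); lin([*SPOT,.10],.2)
h=lin([*SPOT,.038],.08,threshold=6); st(f"down {h}")
robot.gripper_to(0); st("grip")
lin([*SPOT,.06],.05); lin([*SPOT,.12],.15); st("lift")
lin([.46,-.12,.19],.2,frame=R); lin(fx(.09,0,.19),.2); st("above crate")
lin(fx(.09,0,.105),.12); st()
h=lin(fx(.09,0,.075),.03,threshold=6); st(f"seat {h}")
E
```

```text
lid handle est [ 0.4223265  -0.18305124  0.048     ]
down False t63.0 [ 0.4202 -0.1821  0.0088] F [-0.7  0.3  0.8] op 0.0449
grip t63.5 [ 0.4202 -0.182   0.0086] F [0.2 2.1 5.2] op 0.0216
lift t64.7 [ 0.4199 -0.1815  0.09  ] F [ 0.5  0.4 -1.2] op 0.0214
above crate t66.6 [0.6185 0.0344 0.1605] F [-0.1 -0.2 -0.7] op 0.0216
 t67.4 [0.6195 0.035  0.0762] F [-0.2 -0.3 -1.1] op 0.0216
seat True t68.2 [0.619  0.0352 0.0503] F [ 1.1 -0.   3.5] op 0.0214
```

```bash
python3 - <<'E'
from h import *
robot.gripper_to(.05); st("open")
lin(fx(.09,0,.18),.15); ptp([.36,-.02,.30],ori(.1)); st()
grab("top","t9.png");grab("scene","s9.png")
a=cv2.resize(cv2.imread("pics/t9.png")[140:340,200:400],(400,400));b=cv2.resize(cv2.imread("pics/s9.png")[180:320,160:390],(400,243))
o=np.zeros((400,800,3),np.uint8);o[:,:400]=a;o[:243,400:]=b;cv2.imwrite("pics/m10.png",o)
E
```

```text
open t68.9 [0.6185 0.0353 0.0501] F [-1.3 -1.1  0.5] op 0.0500
 t70.8 [ 0.3605 -0.0199  0.27  ] F [0.6 0.5 0.2] op 0.0499
```

View pics/m10.png

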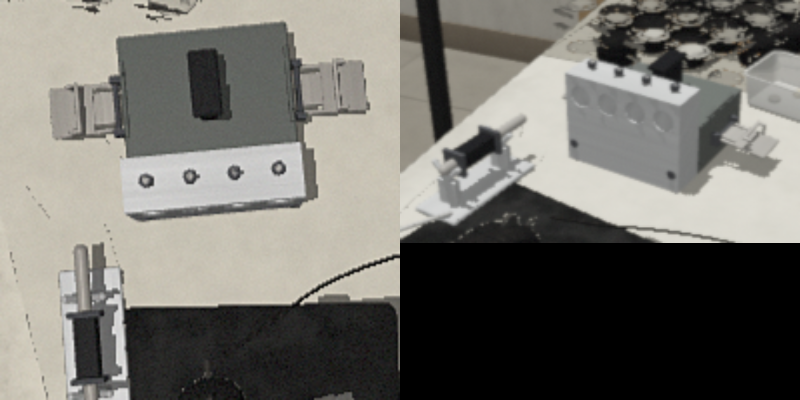

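The lid is home, with its handle at top pixel (302,182), the same as at the start. The clips are open and the drift is in its cradle.

```bash
python3 -c "
from h import *
robot.sign_off();st()"
```

```text
the job is handed in; nothing more can be done
the job is handed in; nothing more can be done
```

I finished the job and handed it in at about 71 s of the 192 s limit; sign-off reports no verdict.

**What I did**
- **Clips and lid:** I flipped both clips open, then laid the lid flat on the bare spot right of the mat and let go.
- **Bushes:** I pushed the drift rod through bores 3 and 4, the only loaded ones.
- **Finish:** I laid the drift back in its cradle and put the lid back on the crate.

**Last checks**
- **Bushes:** Both lay in the crate after pushing. Afterwards all four bores looked alike and empty. The lid now covers the bushes, so I last saw them before closing it.
- **Lid:** It stopped at a height of 50.3 mm reported, against 49.7 to 50.1 mm when I first gripped it on the crate. Its handle is at the same pixel as at the start.
- **Clips and drift:** Both clips lie open, and the drift's tip is at its original pixel in the cradle. The gripper is well clear of everything.

**What failed or disagreed**
- **First clip attempt:** It passed over both tabs without touching them. A touch on the lid showed the real fingertips about 29.5 mm higher than the stated tool length implies, and the scene camera agreed. I corrected for that from then on.
- **Gripping the drift:** There was an 11 N side force, so my position for it was roughly 2 mm off. I set it back down with that corrected.
- **Disturbances:** I saw no sign of the drift being knocked or the grip slackening.

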